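# Eject a camera lens from the tilted test cell and stand it in the empty tray

### The arm

A 6-joint arm with a two-finger parallel gripper is mounted at the origin on the work surface. World frame = base frame: x ahead of the robot, y to its left, z up, the work surface at z = 0. Lengths are in mm, angles in rad, forces in N, time in s.
With the tool pointing down it reaches from about 300 to 775 mm from the base axis. Payload 14.6 kg.
Tool frame: the origin (TCP) lies midway between the tips of the shut fingers; the grasp point (between the pads) lies 19 mm behind it; z points along the fingers, y is the line along which they close (so a half turn about z gives the same grasp; the last joint's range is limited). The gripper opens to 94 mm and grips with 3 to 60 N. Pads are 16 mm wide; open, the fingers measure 119 mm over their backs; the gripper's body (75 mm by 177 mm) begins 78 mm behind the grasp point.
Start: joints at [1.11, 0.3, 1.521, -0, 1.321, -0.067], TCP at [211.032, 507.893, 205.446] pointing down, gripper open.
Joint ranges: [-3.03, 3.03], [-0.79, 2.21], [0.23, 2.52], [-1.04, 4.18], [0, 3.07], [-2.55, 2.55]. Speed limits (rad/s): [2.22, 2.22, 2.57, 3.14, 3.14, 3.14].

### API

Orientations are given as [roll, pitch, yaw] about the fixed x, y, z axes, in that order (R = Rz(yaw) Ry(pitch) Rx(roll)).
In Python, from cell import manip gives the robot as it stands.
- The arm moves only by the shell command python3 -m creep 'ROWS' [OPENING] [FORCE]. ROWS is text: rows parted by semicolons, each of 6 numbers parted by spaces: the shift along the tool's x, y, z normalised to -1 to 1, where 1 is 4 cm, then the turn, a rotation vector about the tool's x, y, z normalised to -1 to 1, where 1 is pi rad. In form: dx dy dz ax ay az; .... A call has 1 to 20 rows; each row shifts and turns the commanded pose from where the row before left it, along the tool's axes as they then stand; what a row does not reach is not made up. A row lasts 1/8 s, in which the tool goes at most 62.5 mm and 10.7 degrees, less where a joint would pass 70% of its speed; a pose out of reach is approached as far as the arm can. A call with a number of a shift or a turn outside -1 to 1 is refused whole. A call with a gripper value outside its range is refused whole. OPENING is the closure, from 0 (fully open) to 1 (shut), set as the call begins (- or left out, the last holds). The fingers move at their own pace and stop on an object; FORCE is the grip in N (left out, the last holds). Time passes only in rows, so rows that do not move let the fingers close. It gives the time, the measured TCP pose, the force, the opening and the grip force at its end, in the units of the state.
- manip.read_state(): the state, without advancing time (a new reading comes with each control period).
- manip.camera(name): name is "side" or "top"; returns a dict with "color" (400x640x3 uint8, red, green, blue), "range_z" (400x640 float32, mm along the optical axis (not along the pixel's ray), 0 where there is no reading), "camera_matrix" (3x3 intrinsics, pixels), "k1" (the pictures are not rectified: a ray, as slopes to the right and down, at radius r is drawn at 1 + k1 r^2 times it, then the intrinsics apply), "T" (4x4, takes a point from camera to world coordinates). Camera axes: x right, y down, z forward; pixel columns grow to the right and rows downward; lengths in mm; the calibration is good to about 2 mm. A picture is of the moment at which its call begins.
- manip.sign_off(): hands the job in; it is judged then, once.
The state is a dict: "clock": time; "joints": joint angles; "qd": joint speeds; "effort": joint torques, N m; "eef_pos": TCP position; "eef_rot": TCP orientation; "wrist_force": force on the tool from outside, world axes, zero at the start; "moment": the same for the moment, N m; "finger_gap": finger opening in mm; "finger_force": force on a finger pad.
Only numpy, scipy, OpenCV 4.12 (cv2) and the standard library are available. Lean on these libraries where they do the work, as an engineer would, in place of code of your own. Each camera call takes 0.05 s, during which the arm holds its last target. There are 200 camera calls.

### The job

Press the green pedal of the test jig all the way down so that its pin lifts the camera lens out of the tilted cell from below; then take hold of the raised lens, draw it out and set it down gently, without dropping it, upright (glass up) inside the empty white tray. Let go of it there, and leave the spare lens standing in the other tray undisturbed.

Things in the scene. Friction and masses are not known exactly. Their poses are not given: they have to be found in the camera images.
- jig: The fixed test jig: blue base 200 x 225 x 10 mm, four legs, the tilted cell, a see-saw ejector on its +y side and a black U-shaped lamp over the cell. Origin on the table, vertically below the centre of the well's mouth; z up, x away from the robot at yaw 0. Clear space round the raised lens: 24 mm to each side (y) over the block, and open air beyond it.
- lamp (a point): Middle of the lamp's crossbar, 118 mm above the well mouth, 53 mm behind it (jig +x). Two prongs (16 mm wide, at jig y = -44, +44 mm, undersides 109 mm over the mouth) reach forward to jig x = +4 mm; post 18 mm thick at jig x = 105, y = -44. The lamp blocks a gripper straight above the cell; one leant like the cell (tool z along the cell's -z, so down and towards jig +x) passes in front of it.
- cell: Aluminium block 90 (x) x 84 (y) x 43 (z) mm with a round well, fixed on the jig. Origin: centre of the well's mouth, on the top face, 100 mm above the table. z is the well's axis, pointing out of it: 30 degrees from vertical, leaning to the jig's -x; y is level and is the jig's y. Well 38 mm in diameter, 37 mm deep; 21 mm ejector hole through its floor.
- ejector (a joint): See-saw angle (rad): 0 = pedal up, pin just under the lens; 0.31 = pedal fully down on its stop, the lens lifted 22 mm, standing 21 mm proud of the block. Its axis is along the cell's x through y = +75, z = -27 mm of the cell's frame. Stiff hinge (0.45 N m friction, about 7 to 10 N at the pedal), no spring: it stays where it is left, with the lens on it.
- pedal (a point): Centre of the top face of the green pedal, 40 (x) x 38 (y) mm, at the +y end of the see-saw; pedal up, it lies at y = +137, z = -15 mm of the cell's frame. Pressed with closed fingertips along the cell's -z it goes down 19 mm to its stop, tipping 0.31 rad (outer edge lower).
- lens: The camera lens in the cell: rigid black cylinder with an orange band, 36 mm diameter, 36 mm tall, about 110 g, blue glass in its top face. Origin at the centre of its underside, z towards the glass. At the start it sits on the well's floor, its top 1 mm below the block's face (origin at z = -37 mm of the cell).
- tray: The empty white tray, 86 x 86 mm, rim 14 mm high, walls 4 mm, grey inner floor 78 x 78 mm and 5 mm above the table. Fixed to the table. Origin at the centre of its underside, on the table. It may be the nearer or the farther of the two.
- tray_used: The other white tray, the same, with the spare lens in it.
- spare_lens: A lens just like the first, standing in the other tray; to be left alone. Origin at the centre of its underside.
Not all that is in view belongs to the job. Leave any purple look-alike of the lens alone.

How it is judged (in metres and radians):
On the way, in this order (a step that is already met when the one before it is completed fails the run):
1. the ejector has pushed the lens up in its well by 18 mm or more, with the gripper not touching the lens (z of lens in the frame of cell between -0.019 and -0.01 m and contact force between the fingers and lens below 0.1 N and value of joint ejector above 0.25 rad), for 0.3 s.
2. the raised lens is held by the fingers, clear of the well (z of lens in the frame of cell above 0.003 m and contact force between the fingers and lens above 2 N), for 0.1 s.
At the end, for the whole second after the job is handed in: The lens stands upright, glass up (within 0.1 rad), on the floor of the empty tray (its origin within 30 mm of the tray's centre along each tray axis and less than 9 mm above the table), at rest and released; the spare lens still stands upright within 12 mm of its first place (x of lens in the frame of tray between -0.03 and 0.03 m and y of lens in the frame of tray between -0.03 and 0.03 m and z of lens in the frame of tray below 0.009 m and angle between each of lens, spare_lens's own z axis and vertical below 0.1 rad and linear speed of lens below 0.02 m/s and contact force between the fingers and lens below 0.05 N and distance of spare_lens from where it was at the start of the episode below 0.012 m); the robot touches nothing.
It fails at once if the lens is dropped: away from the jig, more than 15 mm above the tray's floor, nothing touches it (distance between lens and cell above 0.08 m and height (world z) of lens above 0.02 m and contact force between lens and anything else below 0.02 N).
It fails at once if the spare lens is moved by more than 12 mm or tipped (distance of spare_lens from where it was at the start of the episode above 0.012 m or angle between spare_lens's own z axis and vertical above 0.2 rad).
It also fails if it takes over 45 s, if anything falls off the work surface, if the arm or the gripper's body presses on something with over 40 N, if the wrist force passes 120 N, or if a joint passes its speed limit or range.

## Working session

There is one attempt and no reset: what is moved stays moved. The work goes in short steps, Python scripts to look and compute and a shell command to move; the robot and the scene stay as the last step left them, time stands still between calls to the robot, and variables do not carry over. Pictures are saved under pics/ and viewed, at most 10 in all, crops included, and the job is handed in when it is done.

```bash
ls; mkdir -p pics
cat > h.py <<'E'
import numpy as np, cv2
from cell import manip
def cloud(c):
    K,k1,T=np.array(c["camera_matrix"]),c["k1"],np.array(c["T"])
    v,u=np.mgrid[0:400,0:640].astype(float)
    s=cv2.undistortPoints(np.stack([u.ravel(),v.ravel()],1)[:,None],K,np.array([k1,0,0,0,0.]))[:,0].reshape(400,640,2)
    z=c["range_z"]; P=np.dstack([s*z[...,None],z]); return P@T[:3,:3].T+T[:3,3]
E
python3 - <<'E'
from h import *
for n in("top","side"):
    c=manip.camera(n); cv2.imwrite(f"pics/{n}0.png",c["color"][...,::-1]); np.savez(f"{n}0.npz",**{k:np.array(v) for k,v in c.items()})
    print(n,np.array(c["camera_matrix"]).round(1).tolist(),c["k1"],np.array(c["T"]).round(3).tolist())
print(manip.read_state())
E
```

```text
pics
top [[400.0, 0.0, 322.1], [0.0, 400.0, 199.1], [0.0, 0.0, 1.0]] -0.005951159708976279 [[0.019, -0.996, 0.085, 475.676], [-0.999, -0.017, 0.03, -66.931], [-0.028, -0.086, -0.996, 1003.387], [0.0, 0.0, 0.0, 1.0]]
side [[438.7, 0.0, 314.1], [0.0, 438.7, 198.5], [0.0, 0.0, 1.0]] 0.014234064687338947 [[-0.883, -0.344, 0.319, 324.48], [-0.468, 0.669, -0.577, 398.073], [-0.015, -0.659, -0.752, 725.221], [0.0, 0.0, 0.0, 1.0]]
{'clock': 0.1, 'joints': array([ 1.11040212e+00,  3.00382565e-01,  1.52153398e+00,  2.05897768e-05,
        1.32069784e+00, -6.65870674e-02]), 'qd': array([ 0.00083445, -0.00189935, -0.00172516, -0.00102897,  0.00180816,
        0.00189381]), 'effort': array([ 1.85952325e-03, -5.32643473e+01, -3.53289449e+01,  7.09746312e-02,
        2.35034153e-02, -2.51344818e-05]), 'eef_pos': array([210.92263842, 507.68751841, 204.95481921]), 'eef_rot': array([-3.14057451e+00, -8.78837603e-05,  2.74778036e+00]), 'wrist_force': array([ 0.50559496, -0.45159933,  0.57316487]), 'moment': array([ 0.04641365, -0.00944597,  0.03563394]), 'finger_force': 0.0, 'finger_gap': 93.90150742704164}
```

View pics/top0.png

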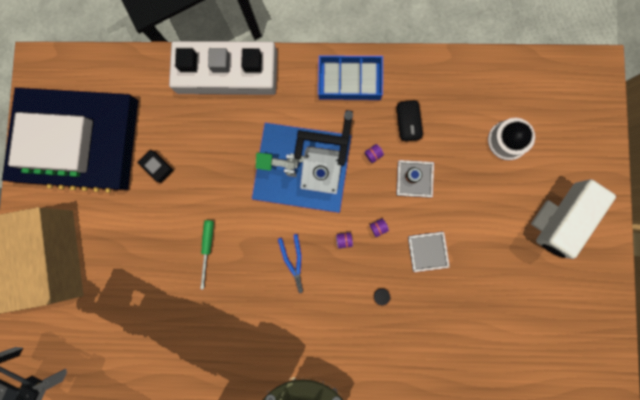

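View pics/side0.png

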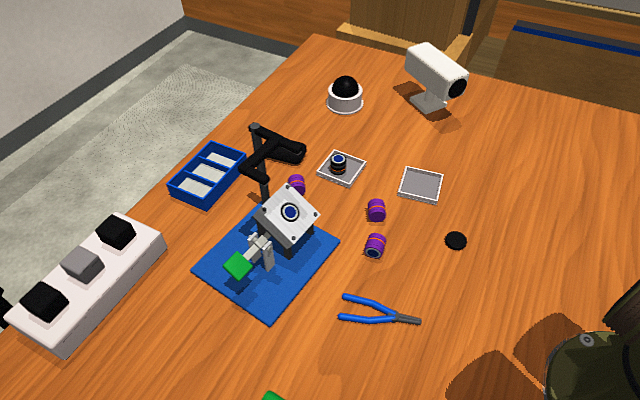

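The top view shows the cell with its lens at (320,172) and the green pedal at (263,161). The empty tray is at (429,252), and the other tray, with the spare lens, is at (415,178). The purple look-alikes are at (374,153), (379,227) and (345,240). The side view shows the lens at (289,212), the pedal at (237,266), the empty tray at (420,184) and the spare lens at (338,163).

```bash
cat > meas.py <<'E'
from h import *
def load(n): return dict(np.load(f"{n}0.npz"))
out={}
for n,lens,blk,trays in(("top",(320,172),22,{"tray":(429,252),"used":(415,178)}),("side",(289,212),34,{"tray":(420,184),"used":(341,167)})):
    c=load(n); P=cloud(c); hsv=cv2.cvtColor(c["color"],cv2.COLOR_RGB2HSV); H,S,V=hsv[...,0],hsv[...,1],hsv[...,2]
    v,u=np.mgrid[0:400,0:640]
    near=lambda p,r:(np.hypot(u-p[0],v-p[1])<r)
    # block top plane (grey pixels around the lens)
    m=near(lens,blk)&(S<50)&(V>120)&(P[...,2]>60)&(P[...,2]<130)
    Q=P[m]
    for _ in range(6):
        ce=Q.mean(0); nrm=np.linalg.svd(Q-ce,full_matrices=False)[2][2]; nrm*=np.sign(nrm[2])
        d=(P[m]-ce)@nrm; Q=P[m][abs(d)<(3)]
    print(n,"plane n",nrm.round(3),"tilt",np.degrees(np.arccos(nrm[2])).round(1),"yaw",np.degrees(np.arctan2(-nrm[1],-nrm[0])).round(1),"cen",ce.round(1),len(Q))
    # lens: dark/blue blob near lens px
    lm=near(lens,13)&((V<100)|(S>90))
    k,lab,st,cc=cv2.connectedComponentsWithStats(lm.astype(np.uint8)); i=1+np.argmax(st[1:,4])
    print(" lens px",cc[i].round(1),st[i], "pt",np.median(P[lab==i],0).round(1))
    # base yaw
    b=((H>100)&(H<120)&(S>150)&(P[...,2]<25)&near(lens,110)&(P[...,2]>3))
    xy=P[b][:,:2].astype(np.float32); r=cv2.minAreaRect(xy); print(" base",r,b.sum(),np.median(P[b][:,2]))
    g=(H>45)&(H<75)&(S>150)&near(lens,90)
    k,lab,st,cc=cv2.connectedComponentsWithStats(g.astype(np.uint8)); i=1+np.argmax(st[1:,4])
    print(" pedal",cc[i].round(1),st[i],P[lab==i].mean(0).round(1))
    for t,p in trays.items():
        m=near(p,45)&(S<60)&(V>90)&(P[...,2]<25)&(P[...,2]>2)
        k,lab,st,cc=cv2.connectedComponentsWithStats(m.astype(np.uint8)); i=1+np.argmax(st[1:,4])
        q=P[lab==i]; print(" ",t,cv2.minAreaRect(q[:,:2].astype(np.float32)),"z",np.percentile(q[:,2],[5,50,98]).round(1))
E
python3 meas.py
```

```text
top plane n [-0.498  0.067  0.865] tilt 30.2 yaw -7.7 cen [613.5 -34.6 100.9] 1064
 lens px [320.4 172.9] [317 170   8   7  46] pt [612.9 -34.  100.1]
 base ((655.4823608398438, 11.438125610351562), (246.68246459960938, 535.7122192382812), 70.99519348144531) 3541 10.359536401637797
 pedal [263.7 161.1] [257 153  15  17 200] [639.6  97.2  92.8]
  tray ((437.224365234375, -299.6279296875), (86.83914947509766, 86.10381317138672), 8.432104110717773) z [ 3.1  6.5 16.6]
  used ((617.03515625, -267.5458068847656), (85.58928680419922, 89.19104766845703), 87.59516143798828) z [ 3.5  6.9 16.9]
side plane n [-0.496  0.065  0.866] tilt 30.0 yaw -7.5 cen [613.1 -31.5  99.5] 1641
 lens px [289.9 211.6] [285 206  11  12 102] pt [613.8 -32.2 100.4]
 base ((688.097900390625, -67.2198486328125), (366.4429626464844, 468.76953125), 41.51531219482422) 7704 9.976337326336704
 pedal [237.4 265.9] [223 251  30  30 478] [637.6 105.6  90.9]
  tray ((437.43865966796875, -297.0138244628906), (85.36873626708984, 89.02254486083984), 8.262333869934082) z [ 3.1  5.7 15. ]
  used ((618.491943359375, -263.9311218261719), (88.12285614013672, 90.62547302246094), 88.16944885253906) z [ 3.3  6.5 15.2]
```

Candidates (top view pixels):
- **Trays:** (429,252) is empty and grey-floored, so it is the target. (415,178) holds the spare lens, so I leave it alone.
- **Lenses:** (320,172) sits in the cell, so it is the lens. (415,175) stands in the used tray, so it is the spare. The purple ones at (374,153), (379,227) and (345,240) are decoys.

One enlarged crop to confirm this, along with the first targets.

```bash
cat > plan.py <<'E'
import sys
from h import *
from scipy.spatial.transform import Rotation as Ro
C=np.array([613.3,-33,100.]); ps=np.radians(-7.5); t=np.radians(30)
J=Ro.from_euler("z",ps).as_matrix(); Rc=J@Ro.from_euler("y",-t).as_matrix()   # cell axes in world
LEAN=Rc@np.diag([-1,1,-1.]); DOWN=J@np.diag([-1,1,-1.])
cell=lambda x,y,z:C+Rc@np.array([x,y,z],float)
def go(p,R=None):
    s=manip.read_state(); R0=Ro.from_euler("xyz",s["eef_rot"]).as_matrix()
    rv=np.zeros(3) if R is None else Ro.from_matrix(R0.T@R).as_rotvec()/np.pi
    d=(R0 if R is None else R).T@(np.array(p)-s["eef_pos"])/40
    print("turn",rv.round(4),"then shift",d.round(3),"| t",round(s["clock"],2),"pos",s["eef_pos"].round(1),"cell",(Rc.T@(s["eef_pos"]-C)).round(1),"F",s["wrist_force"].round(1),"gap",round(s["finger_gap"],1),"ff",round(s["finger_force"],1))
E
python3 - <<'E'
from plan import *
im=np.load("side0.npz")["color"][130:290,210:470]; cv2.imwrite("pics/crop.png",cv2.resize(im[...,::-1],(780,480),interpolation=cv2.INTER_CUBIC))
print(Rc.round(3),cell(0,137,-15)); go(cell(0,137,45),LEAN)
E
```

```text
[[ 0.859  0.131 -0.496]
 [-0.113  0.991  0.065]
 [ 0.5    0.     0.866]] [638.61792479 101.84899957  87.00961894]
turn [-0.0222 -0.1658 -0.0817] then shift [-8.853 -8.664  7.016] | t 0.1 pos [210.9 507.7 205. ] cell [-354.1  483.5  325.6] F [ 0.5 -0.5  0.6] gap 93.9 ff 0.0
```

View pics/crop.png

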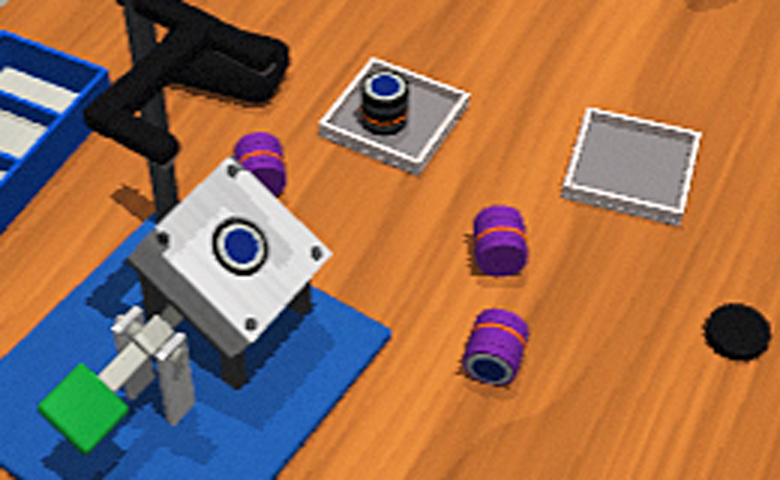

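The crop confirms it: the black lens sits in the cell at (240,247), the spare stands in the left tray at (385,100), the tray at (632,165) is empty, and the decoys are purple. I turn the tool to the lean first, then go above the pedal with the fingers shut.

```bash
python3 -m creep '0 0 0 -0.0056 -0.0415 -0.0204; 0 0 0 -0.0056 -0.0415 -0.0204; 0 0 0 -0.0056 -0.0415 -0.0204; 0 0 0 -0.0056 -0.0415 -0.0204; 0 0 0 0 0 0' 1 20; python3 -c "
from plan import *
go(cell(0,137,45),LEAN)"
```

```text
clock: 0.72
eef_pos: [209.7, 507.8, 204.4]
eef_rot: [-3.141, 0.524, 3.013]
wrist_force: [0.0, 0.3, 0.0]
finger_gap: 47.3
finger_force: 0.0
turn [0.0001 0.0002 0.0007] then shift [-8.887 -8.662  7.02 ] | t 0.72 pos [209.7 507.8 204.4] cell [-355.5  483.5  325.8] F [0.  0.3 0. ] gap 47.3 ff 0.0
```

```bash
python3 -m creep '-0.74 -0.72 0.585 0 0 0; -0.74 -0.72 0.585 0 0 0; -0.74 -0.72 0.585 0 0 0; -0.74 -0.72 0.585 0 0 0; -0.74 -0.72 0.585 0 0 0; -0.74 -0.72 0.585 0 0 0; -0.74 -0.72 0.585 0 0 0; -0.74 -0.72 0.585 0 0 0; -0.74 -0.72 0.585 0 0 0; -0.74 -0.72 0.585 0 0 0; -0.74 -0.72 0.585 0 0 0; -0.74 -0.72 0.585 0 0 0; 0 0 0 0 0 0; 0 0 0 0 0 0'; python3 -c "
from plan import *
go(cell(0,137,-10),LEAN)"
```

```text
clock: 2.48
eef_pos: [610.1, 106.4, 140.0]
eef_rot: [3.138, 0.524, 3.007]
wrist_force: [-0.9, 0.9, 0.4]
finger_gap: 0.8
finger_force: 0.0
turn [ 0.0004  0.0002 -0.001 ] then shift [ 0.039 -0.02   1.383] | t 2.48 pos [610.1 106.4 140. ] cell [  1.5 137.8  45.3] F [-0.9  0.9  0.4] gap 0.8 ff 0.0
```

```bash
python3 -m creep '0.02 -0.01 0.4 0 0 0; 0.02 -0.01 0.4 0 0 0; 0 0 0.3 0 0 0; 0 0 0.15 0 0 0; 0 0 0.1 0 0 0; 0 0 0.1 0 0 0; 0 0 0 0 0 0'; python3 -c "
from plan import *
go(cell(0,137,-34),LEAN)"
```

```text
clock: 3.35
eef_pos: [637.5, 102.5, 88.8]
eef_rot: [3.14, 0.525, 3.01]
wrist_force: [-0.7, 0.2, 0.6]
finger_gap: 0.4
finger_force: 0.0
turn [ 0.0004  0.0004 -0.0003] then shift [-0.002 -0.012  0.529] | t 3.35 pos [637.5 102.5  88.8] cell [-1.000e-01  1.375e+02 -1.280e+01] F [-0.7  0.2  0.6] gap 0.4 ff 0.0
```

```bash
python3 -m creep '0 0 0.05 0 0 0; 0 0 0.05 0 0 0; 0 0 0.05 0 0 0; 0 0 0.05 0 0 0; 0 0 0.05 0 0 0; 0 0 0.05 0 0 0; 0 0 0.05 0 0 0; 0 0 0.05 0 0 0; 0 0 0.05 0 0 0; 0 0 0 0 0 0'; python3 -c "
from plan import *
go(cell(0,137,-34),LEAN)"
```

```text
clock: 4.6
eef_pos: [646.6, 102.3, 73.8]
eef_rot: [3.139, 0.526, 3.01]
wrist_force: [-3.5, 6.7, 5.4]
finger_gap: 0.3
finger_force: 3.5
turn [ 0.0008  0.0007 -0.0002] then shift [ 0.005 -0.037  0.09 ] | t 4.6 pos [646.6 102.3  73.8] cell [  0.2 138.5 -30.4] F [-3.5  6.7  5.4] gap 0.3 ff 3.5
```

```bash
python3 -m creep '0 0 0.05 0 0 0; 0 0 0.05 0 0 0; 0 0 0.03 0 0 0; 0 0 0 0 0 0'; python3 -c "
from plan import *
go(cell(0,137,-34),LEAN)"
```

```text
clock: 5.1
eef_pos: [648.9, 101.7, 70.0]
eef_rot: [3.139, 0.526, 3.01]
wrist_force: [-15.8, 4.3, 16.6]
finger_gap: 0.3
finger_force: 11.0
turn [ 0.0006  0.0006 -0.0002] then shift [ 0.009 -0.031 -0.022] | t 5.1 pos [648.9 101.7  70. ] cell [  0.4 138.2 -34.9] F [-15.8   4.3  16.6] gap 0.3 ff 11.0
```

```bash
python3 -m creep '0 0 0.04 0 0 0; 0 0 0.03 0 0 0; 0 0 0 0 0 0'; python3 -c "
from plan import *
go(cell(0,137,-34),LEAN)"; python3 -m creep '0 0 -0.1 0 0 0; 0 0 -0.3 0 0 0;0 0 -0.6 0 0 0; 0 0 -0.8 0 0 0; 0 0 -0.8 0 0 0;0 0 -0.8 0 0 0; 0 0 0 0 0 0'  0
python3 - <<'E'
from plan import *
for n in("top","side"):
    c=manip.camera(n); np.savez(f"{n}1.npz",**{k:np.array(v) for k,v in c.items()})
    cv2.imwrite(f"pics/{n}1.png",c["color"][...,::-1])
    if n=="side": cv2.imwrite("pics/s1c.png",cv2.resize(c["color"][130:290,180:400,::-1],(770,560)))
    P=cloud(c); Q=(P-C)@Rc; m=(np.hypot(Q[...,0],Q[...,1])<25)&(Q[...,2]>10)&(Q[...,2]<35)
    q=Q[m]; print(n,m.sum(),q.mean(0) if m.any() else 0, np.percentile(q[:,2],[10,50,90]) if m.any() else 0)
    tp=q[abs(q[:,2]-21)<3]
    if len(tp): print(tp[:,:2].min(0),tp[:,:2].max(0))
go(cell(0,0,60),LEAN)
E
```

```text
clock: 5.48
eef_pos: [649.6, 101.7, 69.5]
eef_rot: [3.14, 0.526, 3.01]
wrist_force: [-47.5, 3.4, 47.6]
finger_gap: 0.1
finger_force: 30.9
turn [ 0.0004  0.0007 -0.0003] then shift [ 0.018 -0.032 -0.042] | t 5.47 pos [649.6 101.7  69.5] cell [  0.7 138.3 -35.7] F [-47.5   3.4  47.6] gap 0.1 ff 30.9
clock: 6.35
eef_pos: [583.0, 109.7, 186.4]
eef_rot: [3.139, 0.528, 3.009]
wrist_force: [0.4, 0.3, 0.0]
finger_gap: 67.2
finger_force: 0.0
top 218 [-1.25324508e-02 -2.33695748e+00  2.09195593e+01] [16.30740592 21.53874501 24.1766537 ]
[-19.36211544 -19.38139088] [14.91309197 14.87540299]
side 0 0 0
turn [ 0.0003  0.0003 -0.0003] then shift [-0.011 -3.43   0.921] | t 6.45 pos [582.8 109.4 183.6] cell [ -0.4 137.2  96.8] F [ 1.2  0.1 -1.3] gap 74.9 ff 0.0
```

View pics/s1c.png

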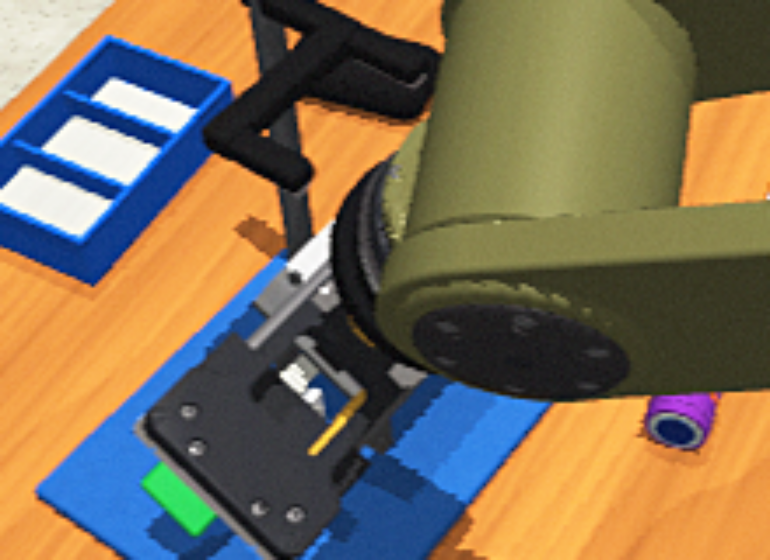

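The crop shows the gripper backed off the pedal, which is down at (180,495). The top-camera depth puts the lens top 21 mm above the block, so it is fully raised. I go over the cell with the lean kept.

```bash
python3 -m creep '0 -0.6 0 0 0 0; 0 -0.7 0 0 0 0; 0 -0.7 0 0 0 0; 0 -0.7 0.1 0 0 0; 0 -0.5 0.3 0 0 0; 0 -0.23 0.4 0 0 0; 0 0 0 0 0 0; 0 0 0 0 0 0'  0
python3 - <<'E'
from plan import *
c=manip.camera("side"); cv2.imwrite("pics/s2c.png",cv2.resize(c["color"][130:290,180:400,::-1],(770,560)))
go(cell(0,0,4),LEAN)
E
```

```text
clock: 7.45
eef_pos: [580.9, -28.0, 155.9]
eef_rot: [3.14, 0.524, 3.01]
wrist_force: [0.2, -0.3, 0.6]
finger_gap: 93.8
finger_force: 0.0
turn [ 0.0005  0.0004 -0.0001] then shift [-0.007 -0.021  1.527] | t 7.5 pos [580.9 -27.9 156.2] cell [-0.3  0.8 65.1] F [-0.4  0.3  0.5] gap 93.7 ff 0.0
```

View pics/s2c.png

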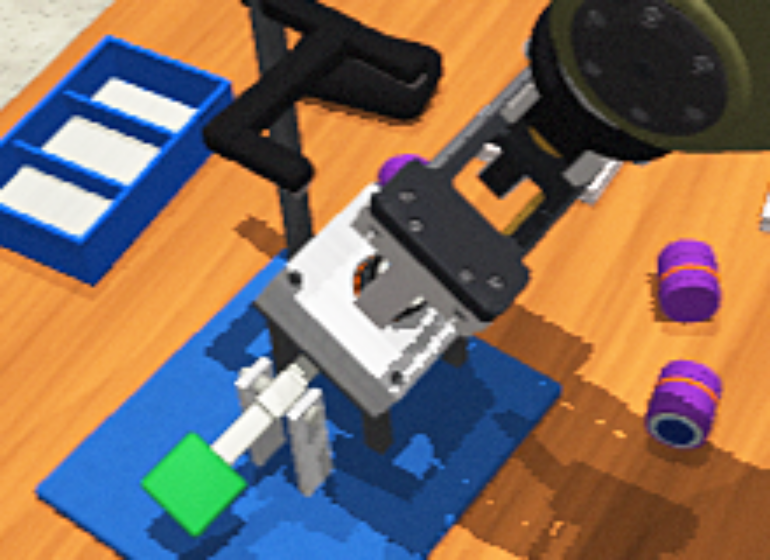

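The pedal is down at (195,485), the raised lens's orange band shows at (365,275), and the lamp is clear. I descend around the lens.

```bash
python3 -m creep '0 0 0.4 0 0 0; 0 -0.02 0.4 0 0 0; 0 0 0.4 0 0 0; 0 0 0.2 0 0 0; 0 0 0.1 0 0 0; 0 0 0 0 0 0; 0 0 0 0 0 0' 0; python3 -m creep '0 0 0 0 0 0;0 0 0 0 0 0;0 0 0 0 0 0;0 0 0 0 0 0;0 0 0 0 0 0;0 0 0 0 0 0' 0.7 8; python3 -c "
from plan import *
go(cell(0,0,4),LEAN)"
```

```text
clock: 8.38
eef_pos: [610.6, -33.2, 104.7]
eef_rot: [3.14, 0.525, 3.01]
wrist_force: [-0.5, 0.4, -0.1]
finger_gap: 93.8
finger_force: 0.0
clock: 9.12
eef_pos: [610.5, -33.2, 104.2]
eef_rot: [3.14, 0.525, 3.01]
wrist_force: [0.4, 0.6, 0.5]
finger_gap: 37.5
finger_force: 0.5
turn [ 0.0004  0.0003 -0.0003] then shift [-0.007  0.013  0.026] | t 9.12 pos [610.5 -33.2 104.2] cell [-0.3 -0.5  5. ] F [0.4 0.6 0.5] gap 37.5 ff 0.5
```

```bash
python3 -m creep '0 0 0 0 0 0;0 0 0 0 0 0;0 0 0 0 0 0;0 0 0 0 0 0' 1 15; python3 -c "
from plan import *
go(cell(0,0,4),LEAN)"
```

```text
clock: 9.62
eef_pos: [610.6, -33.2, 104.3]
eef_rot: [3.14, 0.525, 3.01]
wrist_force: [0.8, -0.5, -0.6]
finger_gap: 35.8
finger_force: 15.0
turn [ 0.0004  0.0004 -0.0003] then shift [-0.005  0.013  0.026] | t 9.62 pos [610.6 -33.2 104.3] cell [-0.2 -0.5  5.1] F [ 0.8 -0.5 -0.6] gap 35.8 ff 15.0
```

Well centred, with no side load. I firm up the grip and draw the lens out.

```bash
python3 -m creep '0 0 0 0 0 0; 0 0 -0.06 0 0 0;0 0 -0.1 0 0 0;0 0 -0.15 0 0 0;0 0 -0.2 0 0 0;0 0 -0.2 0 0 0; 0 0 -0.3 0 0 0; 0 0 -0.4 0 0 0; 0 0 -0.5 0 0 0; 0 0 -0.4 0 0 0; 0 0 0 0 0 0' 1 25
python3 - <<'E'
from plan import *
c=manip.camera("side"); cv2.imwrite("pics/s3c.png",cv2.resize(c["color"][70:290,180:480,::-1],(750,550)))
go([500,-60,210],LEAN); go([437.3,-298.3,110],DOWN)
E
```

```text
clock: 11.0
eef_pos: [564.7, -27.2, 185.8]
eef_rot: [3.14, 0.527, 3.01]
wrist_force: [-0.3, 1.4, -0.6]
finger_gap: 35.1
finger_force: 25.0
turn [ 0.0004  0.0007 -0.0002] then shift [ 0.979 -1.023 -1.294] | t 11.05 pos [564.6 -27.2 184.8] cell [-0.1 -0.6 97.9] F [-0.5 -0.5 -1.7] gap 35.7 ff 25.0
turn [ 5.000e-04  1.674e-01 -1.000e-04] then shift [ 2.271 -7.134  1.869] | t 11.05 pos [564.6 -27.2 184.8] cell [-0.1 -0.6 97.9] F [-0.5 -0.5 -1.7] gap 35.7 ff 25.0
```

View pics/s3c.png

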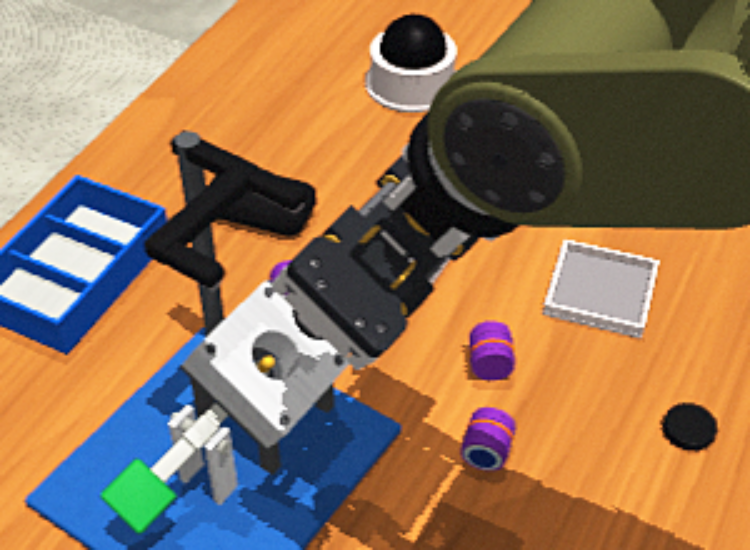

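The well at (275,355) is empty with the brass pin showing, and the lens is in the fingers. I move clear of the jig, then turn the tool upright.

```bash
python3 -m creep '0.25 -0.25 -0.33 0 0 0; 0.36 -0.4 -0.48 0 0 0; 0.36 -0.4 -0.48 0 0 0; 0 0 0 0 0.03 0; 0 0 0 0 0.04 0; 0 0 0 0 0.04 0; 0 0 0 0 0.04 0; 0 0 0 0 0.0174 0; 0 0 0 0 0 0' 1 25
python3 - <<'E'
from plan import *
go([437.3,-298.3,100],DOWN)
E
```

```text
clock: 12.18
eef_pos: [500.6, -61.2, 208.2]
eef_rot: [3.14, -0.002, 3.011]
wrist_force: [-0.5, 0.4, -1.4]
finger_gap: 35.2
finger_force: 25.0
turn [ 0.0005 -0.0008 -0.    ] then shift [ 0.795 -6.083  2.706] | t 12.18 pos [500.6 -61.2 208.2] cell [-39.5 -42.7 147.8] F [-0.5  0.4 -1.4] gap 35.2 ff 25.0
```

```bash
python3 -m creep '0.08 -0.4 0.1 0 0 0; 0.08 -0.65 0.25 0 0 0; 0.08 -0.7 0.25 0 0 0; 0.08 -0.7 0.25 0 0 0; 0.08 -0.7 0.25 0 0 0; 0.08 -0.7 0.25 0 0 0; 0.08 -0.7 0.25 0 0 0; 0.08 -0.7 0.25 0 0 0; 0.08 -0.53 0.25 0 0 0; 0.08 -0.3 0.25 0 0 0; 0 0 0.2 0.0005 -0.0008 0; 0 0 0 0 0 0; 0 0 0 0 0 0' 1 25
python3 - <<'E'
from plan import *
c=manip.camera("side"); cv2.imwrite("pics/s4c.png",cv2.resize(c["color"][70:270,330:580,::-1],(750,600)))
P=cloud(c); p0=manip.read_state()["eef_pos"]
D=P-p0; m=(np.hypot(D[...,0],D[...,1])<26)&(D[...,2]<-2)&(D[...,2]>-50)
q=P[m]; print("lens part lowest z rel TCP",np.percentile(q[:,2]-p0[2],[2,5,50]) if m.any() else None, m.sum())
go([437.3,-298.3,35],DOWN)
E
```

```text
clock: 13.8
eef_pos: [437.0, -297.5, 107.4]
eef_rot: [-3.141, 0.002, 3.011]
wrist_force: [1.1, -0.2, -1.0]
finger_gap: 34.9
finger_force: 25.0
lens part lowest z rel TCP [-21.26065241 -20.01076941 -11.58932495] 106
turn [-0.0001  0.0006  0.0002] then shift [-0.01  -0.017  1.812] | t 13.85 pos [ 437.  -297.6  107.5] cell [-117.7 -285.3   76.6] F [-0.1 -0.5 -0.8] gap 35.4 ff 25.0
```

View pics/s4c.png

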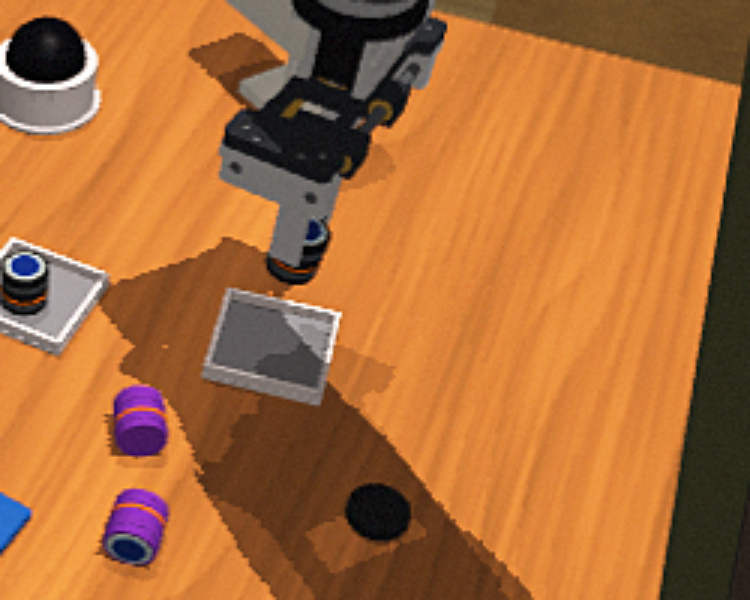

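The lens is held upright, glass up, at (300,250) above the empty tray at (272,345). Its underside is about 20 mm below the TCP, so it should touch the tray floor with the TCP at about z = 25.

```bash
python3 -m creep '0 0 0.2 0 0 0; 0 0 0.35 0 0 0; 0 0 0.4 0 0 0; 0 0 0.4 0 0 0; 0 0 0.3 0 0 0; 0 0 0.15 0 0 0; 0 0 0.06 0 0 0; 0 0 0 0 0 0; 0 0 0 0 0 0' 1 25
python3 - <<'E'
from plan import *
go([437.3,-298.3,25],DOWN)
E
```

```text
clock: 14.98
eef_pos: [436.9, -298.1, 33.1]
eef_rot: [-3.141, 0.002, 3.011]
wrist_force: [-0.4, -0.8, -1.1]
finger_gap: 35.3
finger_force: 25.0
turn [-0.0002  0.0006 -0.    ] then shift [-0.01  -0.003  0.202] | t 14.97 pos [ 436.9 -298.1   33.1] cell [-154.9 -285.9   12.2] F [-0.4 -0.8 -1.1] gap 35.3 ff 25.0
```

```bash
for i in 1; do python3 -m creep '0 0 0.06 0 0 0; 0 0 0.05 0 0 0; 0 0 0.04 0 0 0; 0 0 0.03 0 0 0; 0 0 0 0 0 0; 0 0 0 0 0 0'; done
```

```text
clock: 15.72
eef_pos: [437.0, -298.0, 25.8]
eef_rot: [-3.141, 0.002, 3.011]
wrist_force: [0.2, 2.2, 5.1]
finger_gap: 35.4
finger_force: 25.0
```

The lens is on the floor, with about 6 N upward at the wrist. I release, check and rise.

```bash
python3 -m creep '0 0 0 0 0 0;0 0 0 0 0 0;0 0 0 0 0 0;0 0 0 0 0 0' 0.3; python3 -m creep '0 0 -0.1 0 0 0;0 0 -0.3 0 0 0;0 0 -0.5 0 0 0;0 0 -0.7 0 0 0; 0 0 -0.7 0 0 0; 0.5 0 -0.7 0 0 0; 0.7 0 -0.5 0 0 0; 0.7 0 -0.2 0 0 0; 0 0 0 0 0 0; 0 0 0 0 0 0'
python3 - <<'E'
from plan import *
c=manip.camera("side"); cv2.imwrite("pics/s5c.png",cv2.resize(c["color"][90:250,300:500,::-1],(750,600)))
P=cloud(c); D=P-np.array([437,-298,0]); m=(np.hypot(D[...,0],D[...,1])<30)&(P[...,2]>25)&(P[...,2]<60)
q=P[m]; tp=q[q[:,2]>36]; print(len(q),np.percentile(q[:,2],[50,95,99]),tp.mean(0),tp.min(0),tp.max(0))
go([437,-298,200])
E
```

```text
clock: 16.23
eef_pos: [436.7, -298.0, 25.4]
eef_rot: [-3.142, 0.001, 3.011]
wrist_force: [-0.7, 0.1, -0.6]
finger_gap: 65.4
finger_force: 0.0
clock: 17.48
eef_pos: [361.6, -288.1, 173.8]
eef_rot: [-3.141, 0.002, 3.01]
wrist_force: [-0.2, 0.2, -0.5]
finger_gap: 65.6
finger_force: 0.0
220 [39.25738405 41.9700054  42.84126145] [ 437.34675178 -294.8106056    39.88628096] [ 420.24367239 -315.75527935   36.04309087] [ 455.2757874  -277.66123661   43.98791745]
turn [0. 0. 0.] then shift [-1.901 -0.002 -0.662] | t 17.52 pos [ 361.7 -288.   173.4] cell [-150.5 -285.7  171.7] F [-0.1  0.3  0.4] gap 66.1 ff 0.0
```

View pics/s5c.png

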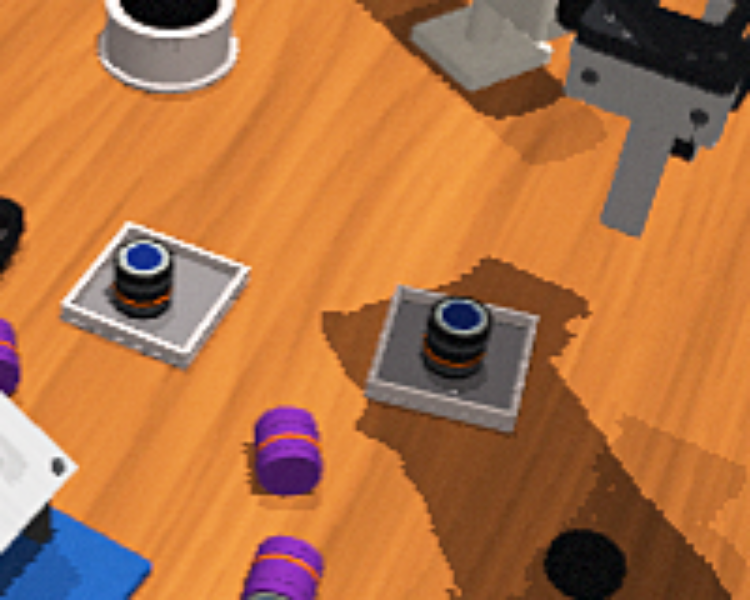

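The lens stands upright, glass up, near the middle of the empty tray at (457,340). The spare at (143,280) is untouched, and the gripper is clear. I hand in the job.

```bash
python3 -c "
from cell import manip
print(manip.sign_off())"
```

```text
the job is handed in; nothing more can be done
None
```

I pressed the pedal to its stop, drew the raised lens out and set it down upright in the empty tray. The spare lens looks undisturbed, and I handed the job in at about 17.5 s; no verdict came back.

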